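# Swap the things on the trivets to their own places

### The arm

A 6-joint arm with a two-finger parallel gripper is mounted at the origin on a cart in front of the work surface, level with it; the furniture and walls round the work are solid. World frame = base frame: x ahead of the robot, y to its left, z up, the work surface at z = 0. Lengths are in m, angles in rad, forces in N, time in s.
With the tool pointing down it reaches from about 0.25 to 0.725 m from the base axis. Payload 4 kg.
Tool frame: the origin (TCP) lies midway between the tips of the shut fingers; the grasp point (between the pads) lies 19 mm behind it; z points along the fingers, y is the line along which they close (so a half turn about z gives the same grasp; the last joint's range is limited). The gripper opens to 85 mm and grips with 20 to 120 N. Pads are 22 mm wide; open, the fingers measure 114 mm over their backs; the gripper's body (76 mm by 85 mm) begins 54 mm behind the grasp point. The pads swing forward as they close: fully open they stand 13 mm farther back than shut.
Start: joints at [-1.154, 0.241, 0.005, 1.335, 0, 1.571], TCP at [0.202, -0.457, 0.231] pointing down, gripper open.
Joint ranges: [-2.72, 2.72], [-1.05, 1.87], [-1.09, 1.28], [-1.99, 2.15], [-1.42, 1.44], [-3.14, 3.14]. Speed limits (rad/s): [2.79, 2.79, 3.14, 3.14, 3.14, 3.14].

### API

Orientations are given as a unit quaternion [x, y, z, w].
In Python, from workcell import get_obs, camera, job_done, silhouettes gives the robot as it stands. The module is installed in compiled form; this text tells all that it offers.
- The arm moves only by the tool drive_tool, never from a script. Its argument "increments" is a list of rows, each a list of 3 entries, a list of its own where there are three numbers: the shift along the world's x, y, z in mm, then the turn, a rotation vector about the world's x, y, z in degrees, then the opening, from 0 (shut) to 1 (fully open). A call has 1 to 8 rows; each row shifts and turns the commanded pose from where the row before left it; what a row does not reach is not made up. A row lasts 1/12 s, in which the tool goes at most 41.7 mm and 7.16 degrees, less where a joint would pass 70% of its speed; a pose out of reach is approached as far as the arm can. A call is refused whole if a number of a shift passes 41.7 or a number of a turn 7.16, either way. A call with a gripper value outside its range is refused whole. The fingers move at their own pace and stop on an object; the grip force is fixed at half the most. Time passes only in rows, so rows that do not move let the fingers close. It gives the time, the measured TCP pose, the force, the opening and the grip force at its end, in the units of the state.
- get_obs(): the state, without advancing time (a new reading comes with each control period).
- camera(name): name is "scene" or "top" or "wrist"; returns a dict with "image" (400x640x3 uint8, red, green, blue), "K" (3x3 intrinsics, pixels), "k1" (the pictures are not rectified: a ray, as slopes to the right and down, at radius r is drawn at 1 + k1 r^2 times it, then the intrinsics apply), "view" (4x4, takes a point from world to camera coordinates). Camera axes: x right, y down, z forward; pixel columns grow to the right and rows downward; lengths in m; the calibration is good to about 2 mm. A picture is of the moment at which its call begins. There is no depth.
- job_done(): hands the job in; it is judged then, once.
Trained networks look in a picture, given as the dict that the camera call returned (one of the last four; its "shot" number tells which), for a name from the list of things; names that differ only in an ending like _2 or _b are one class to them, and where a whole thing is asked for, a point or a joint stands for the part that bears it (a point fixed in the world has none). Each returns a list of dicts, best first, with "conf" (0 to 1); they miss things now and then, are a little off and sometimes report something else, mostly with a low value. They report only what shows in the picture. A call takes as long as a camera call. They do not tell look-alikes from the thing itself.
- silhouettes(query, picture): "region" (400x640 bool, what is visible of it) and "bbox" ([left, top, right, bottom] in pixels, round what is visible of it).
The state is a dict: "clock": time; "joint_pos": joint angles; "joint_vel": joint speeds; "tau": joint torques, N m; "eef_pos": TCP position; "tool_rot": TCP orientation; "ft_force": force on the tool from outside, world axes, zero at the start; "ft_torque": the same for the moment, N m; "grip_width": finger opening in m; "grasp_force": force on a finger pad.
Only numpy, scipy, OpenCV 4.12 (cv2) and the standard library are available. Lean on these libraries where they do the work, as an engineer would, in place of code of your own. Each camera call takes 0.05 s, during which the arm holds its last target. There are 200 camera calls.

### The job

The things on the wooden trivets have been put back on the wrong ones. Put the pepper mill on the round trivet, the spice jar on the square one, the honey jar on the triangular one and the kitchen timer on the cross-shaped one, each standing upright and as near the middle as you can, one thing to a trivet. The long oval trivet is a free spot to use on the way and is left empty at the end; do not knock any of the four over.

Things in the scene. Friction and masses are not known exactly. Their poses are not given: they have to be found in the camera images.
- pepper_mill: Turned dark wooden pepper mill with a small metal knob on top, 150 mm tall, 58 mm wide at the foot. Grip its round head, 49 mm in diameter, from 112 to 137 mm above the underside. About 0.18 kg. It stands upright and its origin is the centre of its underside, z up; at the start it is on a trivet, within 6 mm of its middle, at any yaw.
- spice_jar: Slim round glass jar with a black cap, 41 mm in diameter all the way up, 105 mm tall. About 0.11 kg. It stands upright and its origin is the centre of its underside, z up; at the start it is on a trivet, within 6 mm of its middle, at any yaw.
- honey_jar: Wide glass jar, amber inside, with a red round screw lid; 100 mm tall, body 60 to 65 mm wide, lid 65 mm in diameter from 88 to 99 mm above the underside: grip at the lid. About 0.44 kg. It stands upright and its origin is the centre of its underside, z up; at the start it is on a trivet, within 6 mm of its middle, at any yaw.
- kitchen_timer: Squat round red wind-up timer, 68 mm in diameter and 54 mm tall, its upper half (from 23 mm up) 67 mm in diameter; nothing turns here. Grip the upper half. About 0.11 kg. It stands upright and its origin is the centre of its underside, z up; at the start it is on a trivet, within 6 mm of its middle, at any yaw.
- round_trivet: Round wooden trivet, 104 mm in diameter, 10 mm thick. The pepper mill's place. Its origin is the centre of the underside, on the worktop (z = 0), its top at z = 10 mm. It is fixed to the worktop, with one place for one thing, in its middle; any yaw.
- square_trivet: Square wooden trivet, 100 x 100 mm, 10 mm thick. The spice jar's place. Its origin is the centre of the underside, on the worktop (z = 0), its top at z = 10 mm. It is fixed to the worktop, with one place for one thing, in its middle; any yaw.
- triangle_trivet: Triangular wooden trivet with rounded corners, each corner 78 mm and each side 44 mm from the middle, 10 mm thick; one corner along its x axis. The honey jar's place. Its origin is the centre of the underside, on the worktop (z = 0), its top at z = 10 mm. It is fixed to the worktop, with one place for one thing, in its middle; any yaw.
- cross_trivet: Cross-shaped wooden trivet, two bars 130 mm long and 50 mm wide, 10 mm thick. The kitchen timer's place. Its origin is the centre of the underside, on the worktop (z = 0), its top at z = 10 mm. It is fixed to the worktop, with one place for one thing, in its middle; any yaw.
- oval_trivet: Long oval wooden trivet, 140 mm long (its x axis) and 80 mm wide, 10 mm thick, empty at the start: the free spot to use on the way. Its origin is the centre of the underside, on the worktop (z = 0), its top at z = 10 mm. It is fixed to the worktop, with one place for one thing, in its middle; any yaw.
Mind the look-alikes: they are no part of the job. Leave any red look-alike of the spice_jar alone.

How it is judged:
By the outcome, as a careful person would: the job done as asked, in the order asked, and still so for the second after the job is handed in, with the robot touching nothing.
It also fails if it takes over 115 s, if anything falls off the work surface, if the arm or the gripper's body presses on something with over 40 N, if the wrist force passes 120 N, or if a joint passes its speed limit or range.

## Working session

There is one attempt and no reset: what is moved stays moved. The work goes in short steps, Python scripts to look and compute and a tool call to move; the robot and the scene stay as the last step left them, time stands still between calls to the robot, and variables do not carry over. Pictures are saved under pics/ and viewed, at most 16 in all, crops included, and the job is handed in when it is done.

Besides the shell and the picture viewer there is one more tool, called after "Emit:" as name([rows], argument=value, ...), one row to a line, values as JSON. drive_tool: Moves the arm, as the interface text tells. Its arguments: {"type":"object","properties":{"increments":{"type":"array"}},"required":["increments"]}

```bash
mkdir -p pics; cat > h.py <<'E'
import numpy as np,cv2
from workcell import *
def ray(c,px):
    K=np.array(c['K']);V=np.array(c['view']);k=c['k1']
    d=np.array([(px[0]-K[0,2])/K[0,0],(px[1]-K[1,2])/K[1,1]]);u=d.copy()
    for _ in range(20): u=d/(1+k*(u@u))
    R=V[:3,:3];return -R.T@V[:3,3],R.T@np.array([u[0],u[1],1])
def at(c,px,z):
    o,d=ray(c,px);return (o+d*(z-o[2])/d[2])
def proj(c,P):
    P=np.atleast_2d(P);V=np.array(c['view']);K=np.array(c['K']);q=P@V[:3,:3].T+V[:3,3]
    u=q[:,:2]/q[:,2:];u=u*(1+c['k1']*(u**2).sum(1,keepdims=True))
    return u*[K[0,0],K[1,1]]+[K[0,2],K[1,2]]
N=['pepper_mill','spice_jar','honey_jar','kitchen_timer','round_trivet','square_trivet','triangle_trivet','cross_trivet','oval_trivet']
E
python3 - <<'E'
from h import *
for n in ['top','scene']:
    c=camera(n);cv2.imwrite(f'pics/{n}0.png',c['image'][:,:,::-1])
    print(n,ray(c,(320,200)))
    for q in N:
        for s in silhouettes(q,c):
            m=s['region'];ys,xs=np.nonzero(m)
            print(q,round(s['conf'],2),np.round(s['bbox']),m.sum(),np.round([xs.mean(),ys.mean()],1),np.round(at(c,(xs.mean(),ys.mean()),.01),3))
print(get_obs())
E
```

```text
top (array([0.47079527, 0.05716625, 1.01319434]), array([ 0.0832508 , -0.00690483, -0.99656387]))
pepper_mill 0.91 [372. 137. 412. 174.] 907 [393.1 155.4] [ 0.658 -0.109  0.01 ]
pepper_mill 0.43 [161. 196. 208. 229.] 1141 [185.  215.1] [0.513 0.345 0.01 ]
spice_jar 0.96 [308. 157. 331. 181.] 431 [321.1 169.1] [0.623 0.05  0.01 ]
spice_jar 0.9 [268. 129. 288. 159.] 492 [275.7 142.4] [0.68  0.152 0.01 ]
spice_jar 0.78 [313. 107. 335. 135.] 492 [325.5 121.3] [0.731 0.043 0.01 ]
honey_jar 0.59 [164. 197. 208. 231.] 1086 [185.3 214.9] [0.513 0.344 0.01 ]
kitchen_timer 0.93 [301. 232. 336. 263.] 769 [319.1 245.5] [0.455 0.05  0.01 ]
kitchen_timer 0.71 [250. 124. 300. 179.] 1425 [279.8 151.6] [0.659 0.142 0.01 ]
round_trivet 0.74 [175. 195. 218. 241.] 733 [199.2 220. ] [0.503 0.313 0.01 ]
square_trivet 0.67 [293. 224. 345. 272.] 1320 [318.9 246.4] [0.453 0.05  0.01 ]
triangle_trivet 0.62 [249. 122. 303. 180.] 1535 [280.2 151.6] [0.659 0.141 0.01 ]
cross_trivet 0.94 [360. 132. 421. 192.] 1345 [388.  164.6] [ 0.637 -0.098  0.01 ]
oval_trivet 0.85 [419. 219. 463. 283.] 2065 [439.  250.5] [ 0.4
[... 1229 characters left out ...]
int_pos': array([-1.15401507e+00,  2.40583189e-01,  4.99969361e-03,  1.33516356e+00,
        2.79350922e-05,  1.57080221e+00]), 'joint_vel': array([ 7.39376190e-04, -2.10048030e-05, -5.01736334e-04, -4.57537973e-04,
        2.58465063e-05, -1.30392221e-03]), 'tau': array([ 2.09477764e-05, -3.72216010e+01,  2.52696937e+01,  1.10504840e-03,
       -1.10915983e-05, -1.36702042e-06]), 'eef_pos': array([ 0.20242319, -0.45720793,  0.23131475]), 'tool_rot': array([9.78365746e-01, 2.06882736e-01, 1.87625489e-05, 2.12146466e-05]), 'ft_force': array([0.56790055, 0.84632012, 0.1463503 ]), 'ft_torque': array([-0.03168157, -0.06596158, -0.00620612]), 'grasp_force': 0.0, 'grip_width': 0.08548626992105511}
```

```bash
python3 -c "
import cv2
a=cv2.imread('pics/top0.png');b=cv2.imread('pics/scene0.png')
cv2.imwrite('pics/t1.png',cv2.resize(a[80:320,130:510],(800,505),interpolation=2))
cv2.imwrite('pics/s1.png',cv2.resize(b[100:340,180:480],(750,600),interpolation=2))"
```

```text
(no output)
```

View pics/t1.png

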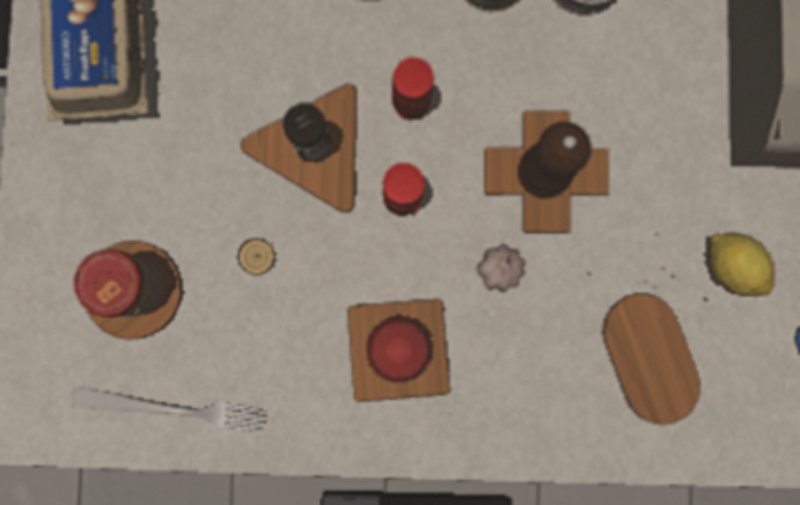

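View pics/s1.png

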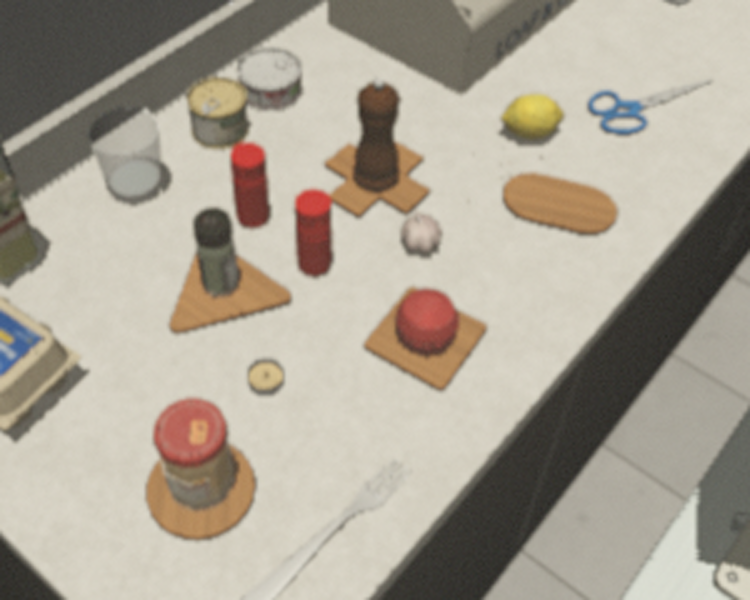

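The top view shows the spice jar (black cap) on the triangle at about (310,130), the mill on the cross (550,160), honey on the round trivet (115,285), the timer on the square (400,350), and the oval empty at (650,358). Two red look-alikes stand at (412,85) and (404,190). The scene view agrees.

```bash
cat > fit.py <<'E'
from h import *
from scipy.optimize import minimize
def poly(n):
    t=np.linspace(0,2*np.pi,120,endpoint=False);C=np.c_[np.cos(t),np.sin(t)]
    if n[0]=='r': return C*.052
    if n[0]=='s': return np.array([[1,1],[-1,1],[-1,-1],[1,-1]])*.05
    if n[0]=='o': return C*.04+np.c_[np.sign(C[:,0]+1e-9)*.03,0*t]
    if n[0]=='c': a,b=.065,.025;return np.array([[a,-b],[a,b],[b,b],[b,a],[-b,a],[-b,b],[-a,b],[-a,-b],[-b,-b],[-b,-a],[b,-a],[b,-b]])
    # triangle: sides .044, corners .078 -> rounding r: 2*(.044-r)+r=.078
    r=.010;return cv2.convexHull(np.vstack([C*r+(.078-r)*np.array([np.cos(a),np.sin(a)]) for a in (0,2*np.pi/3,-2*np.pi/3)]).astype(np.float32))[:,0].astype(float)
PR={'spice_jar':[(.0205,0),(.0205,.105)],'honey_jar':[(.030,0),(.0315,.01),(.0315,.08),(.0325,.088),(.0325,.099)],
'kitchen_timer':[(.034,0),(.034,.02),(.0335,.023),(.0335,.044),(.028,.054)],'pepper_mill':[(.0245,.112),(.0245,.137)]}
def rast(pts,S=8):
    m=np.zeros((400,640),np.uint8);cv2.fillPoly(m,[np.round(pts*16).astype(np.int32)],255,shift=4,lineType=cv2.LINE_AA);return m/255.
def tri(n,p,c,z=.01):
    Q=poly(n);a=p[2];R=np.array([[np.cos(a),-np.sin(a)],[np.sin(a),np.cos(a)]]);w=Q@R.T+p[:2]
    f=lambda z:rast(proj(c,np.c_[w,np.full(len(w),z)]))
    return np.maximum(f(.01),f(0.))
def obj(n,p,c,z0=.01):
    t=np.linspace(0,2*np.pi,60);P=np.vstack([np.c_[p[0]+r*np.cos(t),p[1]+r*np.sin(t),0*t+h+z0] for r,h in PR[n]])
    return rast(cv2.convexHull(proj(c,P).astype(np.float32))[:,0])
def wood(c):
    h=cv2.cvtColor(c['image'],cv2.COLOR_RGB2HSV);return (h[...,0]>=7)&(h[...,0]<=19)&(h[...,1]>85)&(h[...,2]>75)
def opt(f,p0,d):
    best=None
    for k in range(2):
        s=np.vstack([p0]+[np.array(p0)+np.eye(len(p0))[i]*d[i] for i in range(len(p0))])
        r=minimize(f,p0,method='Nelder-Mead',options=dict(initial_simplex=s,xatol=1e-4,fatol=.05));p0=r.x
    return r
E
cat > r1.py <<'E'
from fit import *
cs=[camera('top'),camera('scene')]
O={'spice_jar':(.66,.135),'honey_jar':(.49,.315),'kitchen_timer':(.45,.05),'pepper_mill':(.637,-.095)}
ob=[np.zeros((400,640)),np.zeros((400,640))]
for n,p in O.items():
    if n!='pepper_mill':
        F=[]
        for i,c in enumerate(cs):
            L=silhouettes(n,c)
            if L:
                pr=obj(n,p,c);best=max(L,key=lambda s:np.minimum(s['region'],pr).sum()/np.maximum(s['region'],pr).sum())
                M=best['region'].astype(float);f=lambda q,c=c,M=M:np.abs(obj(n,q,c)-M).sum()
                F.append(f);r=opt(f,p,[.01,.01]);print(n,i,r.x.round(4),round(r.fun),M.sum())
        r=opt(lambda q:sum(f(q) for f in F),p,[.01,.01]);print(n,'both',r.x.round(4),round(r.fun));p=r.x
        for i,c in enumerate(cs): ob[i]=np.maximum(ob[i],obj(n,p,c))
    else:
        for i,c in enumerate(cs):
            L=silhouettes(n,c)
            if L:ob[i]=np.maximum(ob[i],L[0]['region'])
T={'round_trivet':(.49,.315,0),'square_trivet':(.455,.05,.05),'triangle_trivet':(.65,.135,1.57),'cross_trivet':(.637,-.095,0),'oval_trivet':(.452,-.212,.3)}
ig=[cv2.dilate(o,np.ones((5,5)))>.3 for o in ob]
for n,p in T.items():
    fs=[]
    for c,g in zip(cs,ig):
        u=proj(c,[p[0],p[1],.01])[0];Y,X=np.mgrid[:400,:640];near=(np.hypot(X-u[0],Y-u[1])<48)&~g
        W=wood(c).astype(float);fs.append(lambda q,c=c,W=W,near=near:(np.abs(tri(n,q,c)-W)*near).sum())
    for nm,f in [('top',fs[0]),('scene',fs[1]),('both',lambda q:fs[0](q)+fs[1](q))]:
        r=min([opt(f,(p[0],p[1],p[2]+d),[.01,.01,.2]) for d in (0,-.3,.3)],key=lambda r:r.fun);print(n,nm,r.x.round(4),round(r.fun))
E
python3 r1.py
```

```text
spice_jar 0 [0.6672 0.1459] 75 492.0
spice_jar 1 [0.6613 0.1473] 72 536.0
spice_jar both [0.6653 0.1453] 159
honey_jar 0 [0.5114 0.325 ] 73 1142.0
honey_jar 1 [0.505  0.3271] 126 1124.0
honey_jar both [0.5105 0.3253] 252
kitchen_timer 1 [0.4496 0.0528] 216 530.0
kitchen_timer both [0.4496 0.0528] 216
round_trivet top [ 0.5088  0.3333 -0.7555] 143
round_trivet scene [0.5092 0.3268 0.2231] 99
round_trivet both [ 0.5089  0.3308 -0.0215] 309
square_trivet top [0.4548 0.0506 0.1313] 216
square_trivet scene [0.454  0.045  0.1019] 106
square_trivet both [0.4538 0.0497 0.1533] 366
triangle_trivet top [0.6672 0.1467 1.5819] 194
triangle_trivet scene [0.6637 0.1402 1.6056] 163
triangle_trivet both [0.6671 0.1459 1.5758] 375
cross_trivet top [ 0.6468 -0.1038  0.0237] 231
cross_trivet scene [ 0.6456 -0.1064  0.0426] 164
cross_trivet both [ 0.6467 -0.1033  0.0183] 404
oval_trivet top [ 0.4526 -0.2131  0.4034] 248
oval_trivet scene [ 0.4514 -0.2159  0.4527] 211
oval_trivet both [ 0.4525 -0.2132  0.3256] 466
```

Emit:
drive_tool([
  [[20,32,5],[0,0,5.5],1],
  [[20,32,5],[0,0,5.5],1],
  [[20,32,5],[0,0,5.5],1],
  [[20,32,5],[0,0,5.5],1],
  [[20,32,5],[0,0,5.5],1],
  [[20,32,5],[0,0,5.5],1],
  [[20,32,5],[0,0,5.5],1],
  [[20,32,5],[0,0,5.5],1],
])

```text
clock: 2.17
eef_pos: [0.363, -0.1995, 0.2718]
tool_rot: [0.828, 0.56, 0.0, 0.0]
ft_force: [0.0, -0.7, 0.6]
grip_width: 0.0854
grasp_force: 0.0
```

Emit:
drive_tool([
  [[20,32,5],[0,0,5.5],1],
  [[20,32,5],[0,0,5.5],1],
  [[20,32,5],[0,0,5.5],1],
  [[20,32,5],[0,0,5.5],1],
  [[0,0,0],[0,0,0],1],
])

```text
clock: 2.58
eef_pos: [0.4457, -0.0683, 0.2921]
tool_rot: [0.704, 0.71, 0.002, 0.001]
ft_force: [0.4, -0.4, 0.2]
grip_width: 0.0852
grasp_force: 0.0
```

```bash
python3 - <<'E'
from h import *
c=camera('wrist');cv2.imwrite('pics/w1.png',c['image'][:,:,::-1]);print(ray(c,(320,200)),c['K'],c['k1'])
o=get_obs();print(o['eef_pos'],o['tool_rot'],o['joint_pos'])
for p in [(.4525,-.213,.01),(.454,.05,.01),(.647,-.103,.01)]: print(proj(c,p))
E
```

```text
(array([0.44526461, 0.00136546, 0.43413377]), array([-0.00268161, -0.27513949, -0.96143581])) [[319.08924279   0.         322.50731106]
 [  0.         319.08924279 199.21869524]
 [  0.           0.           1.        ]] -0.027961034098944786
[ 0.44402409 -0.07050563  0.29156001] [7.05624719e-01 7.08585512e-01 4.44770264e-04 3.61059693e-04] [-1.57674424e-01  1.20165159e-01  1.28131086e-02  1.46233801e+00
  2.98177388e-04  1.40893487e+00]
[[325.4134585  261.11386643]]
[[328.72307498  68.57999533]]
[[467.19646122 189.06924198]]
```

View pics/w1.png

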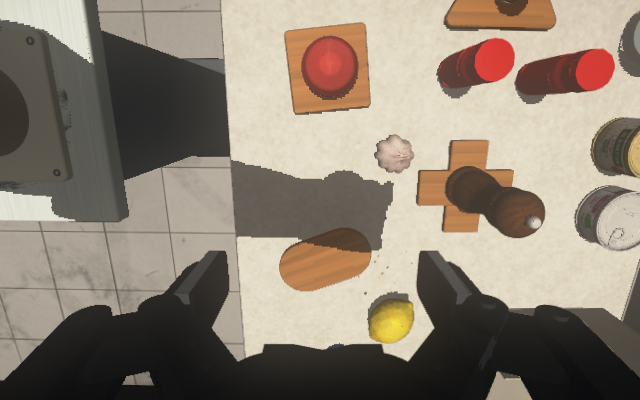

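The wrist view shows the timer on the square at about (330,68), the mill on the cross (465,187), the oval at (325,260), partly in shadow, and both fingers.

```bash
cat > wf.py <<'E'
from fit import *
import sys
def wfit(things,objs,save=None):
    c=camera('wrist');h=cv2.cvtColor(c['image'],cv2.COLOR_RGB2HSV)
    W=((h[...,0]>=7)&(h[...,0]<=20)&(h[...,1]>90)&(h[...,2]>45)).astype(float)
    Y,X=np.mgrid[:400,:640];ig=np.zeros((400,640),bool);im=c['image'][:,:,::-1].copy()
    def draw(m,col):
        cs,_=cv2.findContours((m>.5).astype(np.uint8),0,2);cv2.drawContours(im,cs,-1,col,1)
    for n,(p,z0) in objs.items():
        L=silhouettes(n,c)
        if n=='pepper_mill':
            for s in L[:1]: ig|=s['region']; print(n,s['bbox'],s['conf'])
            continue
        pr=obj(n,p,c,z0)
        s=max(L,key=lambda s:np.minimum(s['region'],pr).sum()/np.maximum(s['region'],pr).sum()) if L else None
        if s is None: print(n,'none');ig|=pr>.3;continue
        M=s['region'].astype(float);r=opt(lambda q:np.abs(obj(n,q,c,z0)-M).sum(),p,[.008,.008])
        m=obj(n,r.x,c,z0);ig|=(m>.3)|(M>0);draw(m,(255,255,0));print(n,r.x.round(4),'res',round(r.fun),'of',M.sum())
    ig=cv2.dilate(ig.astype(np.uint8),np.ones((5,5)))>0
    for n,p in things.items():
        near=(cv2.dilate(tri(n,p,c),np.ones((25,25)))>0)&~ig
        r=min([opt(lambda q:(np.abs(tri(n,q,c)-W)*near).sum(),(p[0],p[1],p[2]+d),[.008,.008,.1]) for d in (-.15,.1)],key=lambda r:r.fun)
        m=tri(n,r.x,c);draw(m,(0,255,0));print(n,r.x.round(4),'res',round(r.fun),'of',round((m*near).sum()))
    if save: cv2.imwrite(save,im)
    return c
E
python3 - <<'E'
from wf import *
wfit({'square_trivet':(.454,.05,.1),'cross_trivet':(.647,-.103,.02),'oval_trivet':(.4525,-.213,.4)},{'kitchen_timer':((.45,.05),.01),'pepper_mill':((.64,-.1),.01)},'pics/w2.png')
E
```

```text
kitchen_timer [0.453  0.0447] res 503 of 2719.0
pepper_mill [447.6, 163.4, 547.1, 233.4] 0.62
square_trivet [0.4525 0.0484 0.1397] res 442 of 3319
cross_trivet [ 0.647  -0.1026  0.0138] res 426 of 3272
oval_trivet [ 0.451  -0.2143  0.415 ] res 373 of 4514
```

View pics/w2.png

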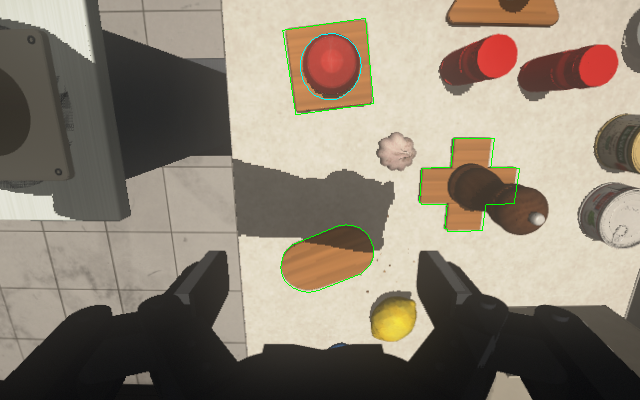

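Emit:
drive_tool([
  [[2,30,-25],[0,0,0],1],
  [[2,30,-25],[0,0,0],1],
  [[2,30,-25],[0,0,0],1],
  [[2,30,-25],[0,0,0],1],
  [[0,0,-25],[0,0,0],1],
  [[0,0,-25],[0,0,0],1],
  [[0,0,-25],[0,0,0],1],
  [[0,0,0],[0,0,0],1],
])

```text
clock: 3.45
eef_pos: [0.4461, 0.045, 0.112]
tool_rot: [0.709, 0.705, -0.004, -0.003]
ft_force: [-1.4, -0.5, 0.3]
grip_width: 0.0856
grasp_force: 0.0
```

```bash
python3 - <<'E'
from wf import *
print(get_obs()['eef_pos'],get_obs()['tool_rot'])
wfit({},{'kitchen_timer':((.453,.048),.01)},'pics/w3.png')
E
```

```text
[0.44610436 0.04497776 0.11196082] [ 0.70887509  0.70531766 -0.00381811 -0.00292176]
kitchen_timer [0.4541 0.0488] res 1571 of 7036.0
```

View pics/w3.png

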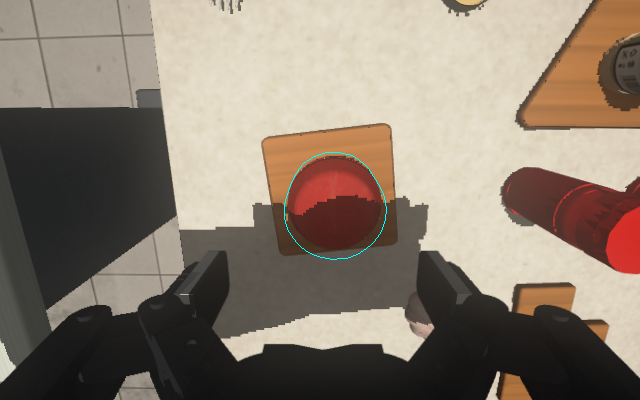

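The timer shows at about (335,203), between the fingers but slightly to the right. I'll shift x by +7 mm and descend.

Emit:
drive_tool([
  [[7,3,0],[0,0,0],1],
  [[0,0,-20],[0,0,0],1],
  [[0,0,-25],[0,0,0],1],
  [[0,0,-25],[0,0,0],1],
  [[0,0,-20],[0,0,0],1],
  [[0,0,0],[0,0,0],1],
])

```text
clock: 4.05
eef_pos: [0.4566, 0.0493, 0.0248]
tool_rot: [0.708, 0.706, -0.001, -0.001]
ft_force: [-0.6, -0.1, -0.2]
grip_width: 0.0853
grasp_force: 0.0
```

Emit:
drive_tool([
  [[0,0,0],[0,0,0],0],
  [[0,0,0],[0,0,0],0],
  [[0,0,0],[0,0,0],0],
  [[0,0,0],[0,0,0],0],
  [[0,0,0],[0,0,0],0],
  [[0,0,0],[0,0,0],0],
])

```text
clock: 4.55
eef_pos: [0.4598, 0.05, 0.0286]
tool_rot: [0.708, 0.706, 0.002, 0.002]
ft_force: [0.2, -0.7, 6.6]
grip_width: 0.0653
grasp_force: 66.7
```

Emit:
drive_tool([
  [[0,0,20],[0,0,0],0],
  [[0,0,30],[0,0,0],0],
  [[0,-10,20],[0,0,0],0],
  [[0,-35,0],[0,0,0],0],
  [[-2,-35,0],[0,0,0],0],
  [[-2,-35,0],[0,0,0],0],
  [[-2,-35,0],[0,0,0],0],
  [[-2,-35,0],[0,0,0],0],
])

```text
clock: 5.22
eef_pos: [0.4496, -0.1368, 0.0973]
tool_rot: [0.708, 0.707, 0.0, 0.001]
ft_force: [0.8, 0.4, -0.6]
grip_width: 0.065
grasp_force: 66.8
```

Emit:
drive_tool([
  [[0,-35,0],[0,0,0],0],
  [[0,-35,0],[0,0,0],0],
  [[0,-10,0],[0,0,0],0],
  [[0,0,0],[0,0,0],0],
  [[0,0,0],[0,0,0],0],
])

```text
clock: 5.63
eef_pos: [0.4493, -0.2154, 0.0966]
tool_rot: [0.708, 0.706, 0.0, -0.0]
ft_force: [0.3, 0.4, -1.4]
grip_width: 0.0654
grasp_force: 66.8
```

```bash
python3 - <<'E'
from wf import *
o=get_obs();print(o['eef_pos'],o['tool_rot'],o['joint_vel'].round(3),o['ft_force'],o['grip_width'])
c=camera('wrist');cv2.imwrite('pics/w4.png',c['image'][:,:,::-1]);o=get_obs();print(o['eef_pos'])
E
```

```text
[ 0.44933397 -0.21543772  0.09663042] [ 7.08399911e-01  7.05811201e-01  3.36822599e-04 -3.97156471e-05] [ 0.035 -0.007 -0.022  0.001  0.001  0.001] [ 0.28770154  0.3903648  -1.41664069] 0.06536006375470509
[ 0.44923141 -0.21458777  0.09649028]
```

View pics/w4.png

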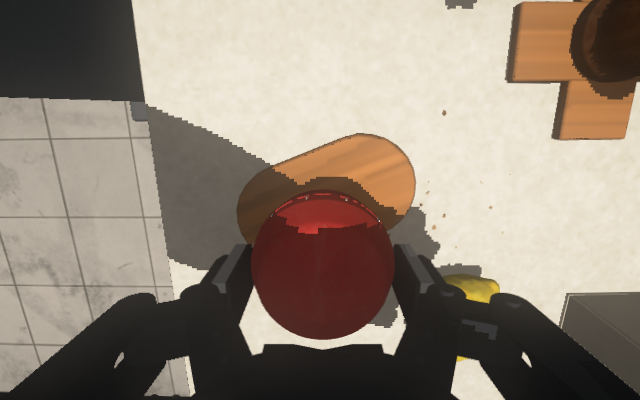

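The timer is held level at (325,265) over the oval. I'll lower it, release and lift.

Emit:
drive_tool([
  [[2,0,-20],[0,0,0],0],
  [[0,0,-25],[0,0,0],0],
  [[0,0,-15],[0,0,0],0],
  [[0,0,-9],[0,0,0],0],
  [[0,0,0],[0,0,0],0],
  [[0,0,0],[0,0,0],0],
])

```text
clock: 6.18
eef_pos: [0.4517, -0.2138, 0.0277]
tool_rot: [0.707, 0.707, 0.0, -0.0]
ft_force: [-0.6, 0.3, -1.3]
grip_width: 0.0651
grasp_force: 69.7
```

Emit:
drive_tool([
  [[0,0,0],[0,0,0],1],
  [[0,0,0],[0,0,0],1],
  [[0,0,0],[0,0,0],1],
  [[0,0,0],[0,0,0],1],
  [[0,0,30],[0,0,0],1],
  [[0,0,40],[0,0,0],1],
  [[0,0,40],[0,0,0],1],
  [[0,0,40],[0,0,0],1],
])

```text
clock: 6.85
eef_pos: [0.4508, -0.215, 0.1788]
tool_rot: [0.708, 0.706, -0.0, -0.0]
ft_force: [1.8, -1.6, -1.1]
grip_width: 0.0855
grasp_force: 0.0
```

Emit:
drive_tool([
  [[17,32,15],[0,0,0],1],
  [[17,32,15],[0,0,0],1],
  [[17,32,15],[0,0,0],1],
  [[17,32,15],[0,0,0],1],
  [[17,32,15],[0,0,0],1],
  [[17,32,15],[0,0,0],1],
  [[17,32,10],[0,0,0],1],
  [[17,32,0],[0,0,0],1],
])

```text
clock: 7.52
eef_pos: [0.5891, 0.0426, 0.2804]
tool_rot: [0.708, 0.706, 0.002, 0.002]
ft_force: [0.3, -0.8, -0.0]
grip_width: 0.0852
grasp_force: 0.0
```

Emit:
drive_tool([
  [[17,32,0],[0,0,0],1],
  [[0,10,0],[0,0,0],1],
  [[0,0,0],[0,0,0],1],
  [[0,0,0],[0,0,0],1],
])

```text
clock: 7.85
eef_pos: [0.6039, 0.0828, 0.2767]
tool_rot: [0.707, 0.707, -0.001, -0.0]
ft_force: [-1.0, -0.0, 0.3]
grip_width: 0.0854
grasp_force: 0.0
```

```bash
python3 - <<'E'
from wf import *
c=wfit({'triangle_trivet':(.667,.146,1.58),'round_trivet':(.509,.332,0)},{'spice_jar':((.6665,.146),.01),'honey_jar':((.511,.325),.01)},'pics/w5.png')
print(get_obs()['eef_pos'],get_obs()['joint_pos'].round(2))
for s in silhouettes('spice_jar',c): print(s['conf'],np.round(s['bbox']))
E
```

```text
spice_jar [0.6643 0.1457] res 223 of 1811.0
honey_jar none
triangle_trivet [0.6645 0.1453 1.5788] res 347 of 4356
round_trivet [ 0.509  0.332 -0.15 ] res 0 of 0
[0.6039296  0.08118615 0.27758392] [ 0.13  0.46  0.44  1.55 -0.    1.71]
0.83 [356.  94. 410. 139.]
0.7 [394. 181. 448. 239.]
0.63 [310. 171. 348. 228.]
```

View pics/w5.png

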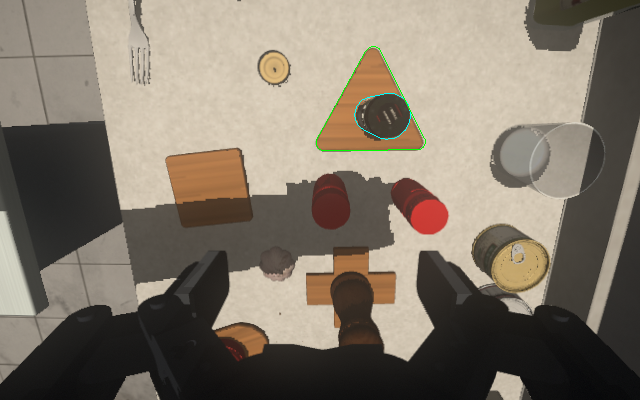

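The spice jar (black cap) is at (383,116) on the triangle. The red look-alikes at (330,200) and (420,205) are clear of the fingers, and the square is empty.

Emit:
drive_tool([
  [[21,21,0],[0,0,0],1],
  [[20,22,-20],[0,0,0],1],
  [[20,22,-35],[0,0,0],1],
  [[0,0,-35],[0,0,0],1],
  [[0,0,-20],[0,0,0],1],
  [[0,0,0],[0,0,0],1],
  [[0,0,0],[0,0,0],1],
])

```text
clock: 8.63
eef_pos: [0.6626, 0.1443, 0.1696]
tool_rot: [0.708, 0.706, -0.001, -0.001]
ft_force: [0.6, 0.2, 0.6]
grip_width: 0.0853
grasp_force: 0.0
```

```bash
python3 - <<'E'
from wf import *
print(get_obs()['eef_pos'],get_obs()['tool_rot'])
wfit({'triangle_trivet':(.666,.1455,1.58)},{'spice_jar':((.665,.1457),.01)})
E
```

```text
[0.66261909 0.14432072 0.16964333] [ 0.70841429  0.7057949  -0.00142575 -0.00084395]
spice_jar [0.6656 0.1464] res 302 of 3931.0
triangle_trivet [0.6632 0.1435 1.5691] res 337 of 6620
```

Emit:
drive_tool([
  [[3,2,-20],[0,0,0],1],
  [[0,0,-30],[0,0,0],1],
  [[0,0,-30],[0,0,0],1],
  [[0,0,-24],[0,0,0],1],
  [[0,0,0],[0,0,0],1],
  [[0,0,0],[0,0,0],1],
])

```text
clock: 9.23
eef_pos: [0.6669, 0.1473, 0.0679]
tool_rot: [0.708, 0.706, 0.0, 0.0]
ft_force: [-0.1, -0.2, 0.8]
grip_width: 0.0855
grasp_force: 0.0
```

Emit:
drive_tool([
  [[0,0,0],[0,0,0],0],
  [[0,0,0],[0,0,0],0],
  [[0,0,0],[0,0,0],0],
  [[0,0,0],[0,0,0],0],
  [[0,0,0],[0,0,0],0],
  [[0,0,0],[0,0,0],0],
  [[0,0,0],[0,0,0],0],
  [[0,0,0],[0,0,0],0],
])

```text
clock: 9.9
eef_pos: [0.6676, 0.1481, 0.069]
tool_rot: [0.708, 0.706, 0.001, 0.001]
ft_force: [-0.7, -1.1, 6.7]
grip_width: 0.0397
grasp_force: 59.4
```

Emit:
drive_tool([
  [[0,0,20],[0,0,0],0],
  [[0,0,35],[0,0,0],0],
  [[0,0,40],[0,0,0],0],
  [[0,0,35],[0,0,0],0],
  [[-20,-9,0],[0,0,0],0],
  [[-34,-15,0],[0,0,0],0],
  [[-34,-15,0],[0,0,0],0],
  [[-34,-15,0],[0,0,0],0],
])

```text
clock: 10.57
eef_pos: [0.5431, 0.0933, 0.1965]
tool_rot: [0.708, 0.707, 0.0, 0.0]
ft_force: [0.8, -0.6, -1.1]
grip_width: 0.0398
grasp_force: 60.6
```

Emit:
drive_tool([
  [[-34,-15,0],[0,0,0],0],
  [[-34,-15,0],[0,0,0],0],
  [[-24,-15,0],[0,0,0],0],
  [[0,0,-30],[0,0,0],0],
  [[0,0,-30],[0,0,0],0],
  [[0,0,0],[0,0,0],0],
  [[0,0,0],[0,0,0],0],
])

```text
clock: 11.15
eef_pos: [0.4511, 0.0486, 0.136]
tool_rot: [0.708, 0.706, -0.001, -0.001]
ft_force: [-0.7, 0.3, -0.2]
grip_width: 0.0396
grasp_force: 60.7
```

```bash
python3 - <<'E'
from wf import *
o=get_obs();print(o['eef_pos'],o['tool_rot'],o['joint_pos'].round(2),o['grip_width'])
wfit({'square_trivet':(.4525,.0485,.14)},{'spice_jar':((.453,.049),.08)},'pics/w6.png')
E
```

```text
[0.45111498 0.04856239 0.13597907] [ 0.70789344  0.706317   -0.00139089 -0.00111533] [ 0.11  0.22 -0.28  1.07 -0.    1.68] 0.03959685413362296
spice_jar [0.4515 0.0523] res 2850 of 13084.0
square_trivet [0.4528 0.0487 0.1165] res 455 of 8660
```

View pics/w6.png

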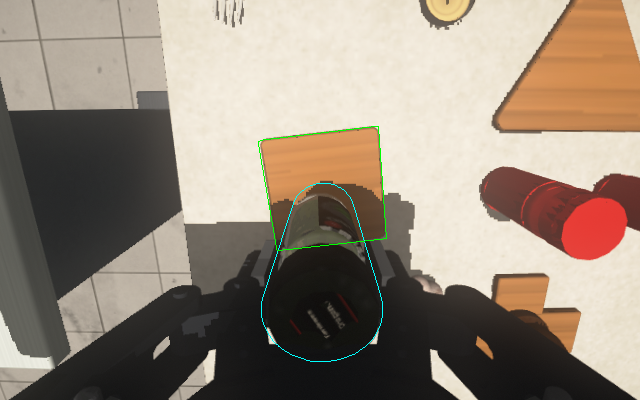

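The square lies at (322,188) and the held jar is upright over it. I'll lower it.

Emit:
drive_tool([
  [[1,1,-20],[0,0,0],0],
  [[0,0,-25],[0,0,0],0],
  [[0,0,-15],[0,0,0],0],
  [[0,0,-7],[0,0,0],0],
  [[0,0,0],[0,0,0],0],
  [[0,0,0],[0,0,0],0],
])

```text
clock: 11.75
eef_pos: [0.4549, 0.05, 0.0707]
tool_rot: [0.708, 0.706, 0.001, 0.001]
ft_force: [0.5, -0.2, -0.9]
grip_width: 0.0394
grasp_force: 60.2
```

Emit:
drive_tool([
  [[0,0,0],[0,0,0],1],
  [[0,0,0],[0,0,0],1],
  [[0,0,0],[0,0,0],1],
  [[0,0,0],[0,0,0],1],
  [[0,0,0],[0,0,0],1],
  [[0,0,30],[0,0,0],1],
  [[0,0,40],[0,0,0],1],
  [[0,0,40],[0,0,0],1],
])

```text
clock: 12.42
eef_pos: [0.4522, 0.0496, 0.18]
tool_rot: [0.708, 0.706, -0.001, -0.001]
ft_force: [1.5, -0.4, 0.1]
grip_width: 0.0858
grasp_force: 0.0
```

Emit:
drive_tool([
  [[7,28,15],[0,0,0],1],
  [[7,28,15],[0,0,0],1],
  [[7,28,15],[0,0,0],1],
  [[7,28,15],[0,0,0],1],
  [[7,28,15],[0,0,0],1],
  [[5,28,15],[0,0,0],1],
  [[0,0,0],[0,0,0],1],
  [[0,0,0],[0,0,0],1],
])

```text
clock: 13.08
eef_pos: [0.494, 0.2192, 0.27]
tool_rot: [0.707, 0.707, 0.001, 0.0]
ft_force: [-0.4, -0.1, -0.6]
grip_width: 0.0853
grasp_force: 0.0
```

```bash
python3 - <<'E'
from wf import *
o=get_obs();print(o['eef_pos'],o['tool_rot'])
wfit({'round_trivet':(.509,.332,0),'triangle_trivet':(.666,.1455,1.58)},{'honey_jar':((.511,.325),.01)},'pics/w7.png')
E
```

```text
[0.49395474 0.21921595 0.2700293 ] [7.06899124e-01 7.07313963e-01 6.63059037e-04 3.81766881e-04]
honey_jar [0.5091 0.3246] res 367 of 4278.0
round_trivet [ 0.5087  0.3297 -0.062 ] res 224 of 1403
triangle_trivet [0.6632 0.1439 1.5786] res 458 of 5571
```

View pics/w7.png

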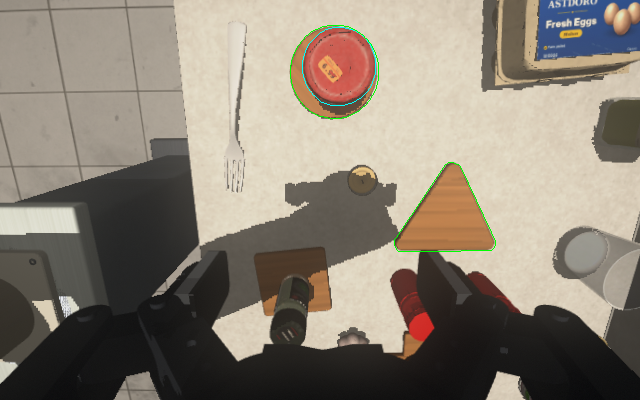

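The honey jar is at (340,65) on the round trivet, the triangle is clear at (450,212), and the spice jar stands on the square.

Emit:
drive_tool([
  [[4,26,-15],[0,0,0],1],
  [[4,27,-30],[0,0,0],1],
  [[4,27,-30],[0,0,0],1],
  [[3,26,-30],[0,0,0],1],
  [[0,0,-30],[0,0,0],1],
  [[0,0,0],[0,0,0],1],
  [[0,0,0],[0,0,0],1],
])

```text
clock: 13.77
eef_pos: [0.5067, 0.3214, 0.1323]
tool_rot: [0.708, 0.706, -0.004, -0.001]
ft_force: [0.3, -0.2, 0.1]
grip_width: 0.0855
grasp_force: 0.0
```

```bash
python3 - <<'E'
from wf import *
o=get_obs();print(o['eef_pos'],o['tool_rot'],o['joint_vel'].round(3))
wfit({'round_trivet':(.509,.331,0)},{'honey_jar':((.51,.325),.01)})
E
```

```text
[0.50668252 0.32136096 0.13227431] [ 7.08263416e-01  7.05939329e-01 -3.50279820e-03 -5.72715308e-04] [-0.012 -0.052  0.074  0.012  0.001  0.001]
honey_jar [0.5096 0.3274] res 812 of 10931.0
round_trivet [ 0.5073  0.3277 -0.108 ] res 205 of 3976
```

Emit:
drive_tool([
  [[3,4,-8],[0,0,0],1],
  [[0,0,-20],[0,0,0],1],
  [[0,0,-20],[0,0,0],1],
  [[0,0,-10],[0,0,0],1],
  [[0,0,0],[0,0,0],1],
  [[0,0,0],[0,0,0],1],
])

```text
clock: 14.37
eef_pos: [0.512, 0.3276, 0.0772]
tool_rot: [0.708, 0.706, 0.0, 0.0]
ft_force: [0.3, 0.3, 0.4]
grip_width: 0.0853
grasp_force: 0.0
```

Emit:
drive_tool([
  [[0,0,0],[0,0,0],0],
  [[0,0,0],[0,0,0],0],
  [[0,0,0],[0,0,0],0],
  [[0,0,0],[0,0,0],0],
  [[0,0,0],[0,0,0],0],
  [[0,0,0],[0,0,0],0],
])

```text
clock: 14.87
eef_pos: [0.5121, 0.3285, 0.0787]
tool_rot: [0.708, 0.706, 0.001, 0.0]
ft_force: [-3.3, 0.4, 6.1]
grip_width: 0.0628
grasp_force: 64.6
```

Emit:
drive_tool([
  [[0,0,15],[0,0,0],0],
  [[0,0,30],[0,0,0],0],
  [[0,0,30],[0,0,0],0],
  [[0,0,20],[0,0,0],0],
  [[15,-18,0],[0,0,0],0],
  [[23,-27,0],[0,0,0],0],
  [[23,-27,0],[0,0,0],0],
  [[23,-27,0],[0,0,0],0],
])

```text
clock: 15.53
eef_pos: [0.5961, 0.228, 0.1718]
tool_rot: [0.707, 0.707, 0.0, 0.0]
ft_force: [0.8, -0.6, -3.4]
grip_width: 0.0628
grasp_force: 67.0
```

Emit:
drive_tool([
  [[23,-27,0],[0,0,0],0],
  [[23,-27,0],[0,0,0],0],
  [[23,-27,0],[0,0,0],0],
  [[0,0,-20],[0,0,0],0],
  [[0,0,-20],[0,0,0],0],
  [[0,0,0],[0,0,0],0],
  [[0,0,0],[0,0,0],0],
])

```text
clock: 16.12
eef_pos: [0.663, 0.1472, 0.1295]
tool_rot: [0.708, 0.706, -0.002, -0.001]
ft_force: [-0.1, -1.0, -3.7]
grip_width: 0.0628
grasp_force: 67.3
```

```bash
python3 - <<'E'
from wf import *
o=get_obs();print(o['eef_pos'],o['tool_rot'],o['joint_vel'].round(3),o['grip_width'])
wfit({'triangle_trivet':(.6645,.1445,1.58)},{'honey_jar':((.6645,.1445),.065)},'pics/w8.png')
E
```

```text
[0.66297868 0.147223   0.12950781] [ 0.70792916  0.70627871 -0.00220703 -0.00135057] [ 0.014 -0.036  0.049  0.003 -0.001  0.001] 0.0627578193117251
honey_jar [0.6622 0.1485] res 3572 of 20839.0
triangle_trivet [0.6634 0.1431 1.5751] res 165 of 5191
```

View pics/w8.png

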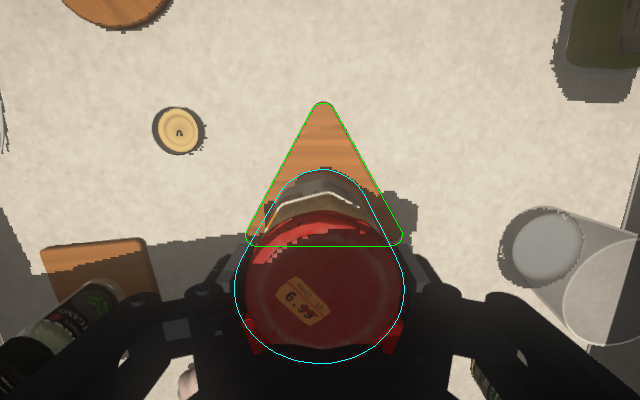

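The honey jar is held upright over the triangle, whose centre is at (323,200). I'll lower it.

Emit:
drive_tool([
  [[1,-1,-15],[0,0,0],0],
  [[0,0,-15],[0,0,0],0],
  [[0,0,-13],[0,0,0],0],
  [[0,0,-7],[0,0,0],0],
  [[0,0,0],[0,0,0],0],
  [[0,0,0],[0,0,0],0],
])

```text
clock: 16.72
eef_pos: [0.6659, 0.1473, 0.0825]
tool_rot: [0.708, 0.707, 0.0, 0.0]
ft_force: [-0.2, -0.1, -3.4]
grip_width: 0.0631
grasp_force: 67.4
```

Emit:
drive_tool([
  [[0,0,0],[0,0,0],1],
  [[0,0,0],[0,0,0],1],
  [[0,0,0],[0,0,0],1],
  [[0,0,0],[0,0,0],1],
  [[0,0,30],[0,0,0],1],
  [[0,0,40],[0,0,0],1],
  [[0,0,40],[0,0,0],1],
  [[0,0,40],[0,0,0],1],
])

```text
clock: 17.38
eef_pos: [0.6653, 0.1466, 0.2338]
tool_rot: [0.708, 0.706, 0.0, 0.0]
ft_force: [1.0, 0.8, -0.0]
grip_width: 0.0852
grasp_force: 0.0
```

Emit:
drive_tool([
  [[0,0,40],[0,0,0],1],
  [[0,-10,20],[0,0,0],1],
  [[-5,-36,0],[0,0,0],1],
  [[-5,-36,0],[0,0,0],1],
  [[-5,-36,0],[0,0,0],1],
  [[-5,-36,0],[0,0,0],1],
  [[-5,-36,0],[0,0,0],1],
  [[-5,-36,0],[0,0,0],1],
])

```text
clock: 18.05
eef_pos: [0.6352, -0.0809, 0.2926]
tool_rot: [0.708, 0.706, 0.001, 0.001]
ft_force: [-0.1, 0.3, 0.4]
grip_width: 0.0857
grasp_force: 0.0
```

Emit:
drive_tool([
  [[-5,-36,0],[0,0,0],1],
  [[-5,-36,0],[0,0,0],1],
  [[0,0,0],[0,0,0],1],
  [[0,0,0],[0,0,0],1],
])

```text
clock: 18.38
eef_pos: [0.6252, -0.1538, 0.2922]
tool_rot: [0.709, 0.705, 0.0, 0.0]
ft_force: [0.5, 0.4, 0.2]
grip_width: 0.0855
grasp_force: 0.0
```

```bash
python3 - <<'E'
from wf import *
PR['pepper_mill']=[(.029,0),(.029,.01)]
o=get_obs();print(o['eef_pos'],o['tool_rot'],o['joint_pos'].round(2))
c=wfit({'cross_trivet':(.647,-.103,.015)},{'pepper_mill':((.64,-.1),.01)},'pics/w9.png')
for s in silhouettes('pepper_mill',c)[:2]: print(s['conf'],s['bbox'])
for x,y in [(.647,-.103)]:
    print(proj(c,[[x,y,.01],[x,y,.122],[x,y,.147],[x,y,.16]]))
E
```

```text
[ 0.62515051 -0.15381253  0.29217272] [7.09408799e-01 7.04796997e-01 3.59403888e-04 4.68965710e-04] [-0.24  0.54  0.6   1.63  0.    1.34]
pepper_mill [312.4, 97.4, 370.5, 151.3] 0.76
cross_trivet [ 0.6452 -0.1016  0.0233] res 350 of 3709
0.76 [312.4, 97.4, 370.5, 151.3]
[[338.48162349 123.38719408]
 [344.21817339 128.74560587]
 [346.09857628 130.50273096]
 [347.20935193 131.54084112]]
```

View pics/w9.png

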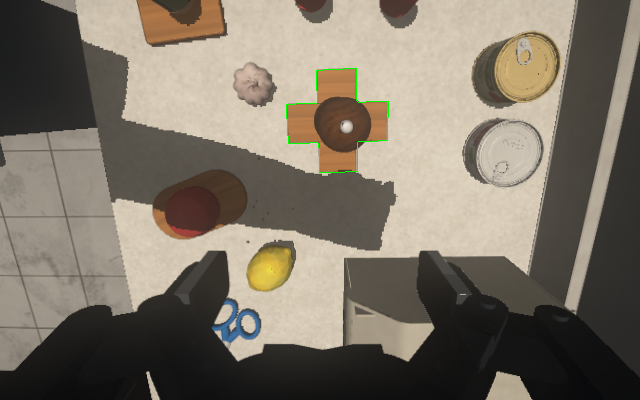

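The mill stands on the cross with its knob at (347,127). A box lies behind the fingers, its corner at about (345,258), and the timer is on the oval at (195,210).

```bash
python3 - <<'E'
from h import *
c=camera('wrist')
print(at(c,(346.5,127),.157),at(c,(342.5,124),.135))
g=cv2.cvtColor(c['image'],7)[90:165,300:385];
for z in (0.,.1,.2): print(z,at(c,(345,258),z),at(c,(500,258),z))
import cv2
b=cv2.cvtColor(c['image'],cv2.COLOR_RGB2HSV);m=(b[...,2]>150)&(b[...,1]<60);m[:100]=0;m[150:]=0;m[:,:325]=0;m[:,370:]=0
ys,xs=np.nonzero(m);print(xs.mean(),ys.mean(),m.sum())
t=camera('top');print(proj(t,[.65,-.3,.1]))
E
```

```text
[ 0.64688689 -0.09579124  0.157     ] [ 0.64480713 -0.09431742  0.135     ]
0.0 [ 0.65974584 -0.29574713  0.        ] [ 8.93889377e-01 -2.97170022e-01  5.55111512e-17]
0.1 [ 0.65206919 -0.24612962  0.1       ] [ 0.83224905 -0.24722457  0.1       ]
0.2 [ 0.64439254 -0.1965121   0.2       ] [ 0.77060873 -0.19727912  0.2       ]
354.9579439252336 124.27570093457943 214
[[494.1997766  154.35986099]]
```

Emit:
drive_tool([
  [[7,19,0],[0,0,0],1],
  [[7,19,-20],[0,0,0],1],
  [[7,18,-30],[0,0,0],1],
  [[0,0,-35],[0,0,0],1],
  [[0,0,0],[0,0,0],1],
  [[0,0,0],[0,0,0],1],
])

```text
clock: 19.13
eef_pos: [0.6448, -0.0936, 0.2043]
tool_rot: [0.707, 0.707, -0.002, -0.003]
ft_force: [1.7, 0.3, 0.9]
grip_width: 0.0855
grasp_force: 0.0
```

```bash
python3 - <<'E'
from wf import *
o=get_obs();print(o['eef_pos'],o['tool_rot'],o['joint_vel'].round(3))
c=wfit({'cross_trivet':(.6455,-.102,.02)},{'pepper_mill':((.64,-.1),.01)})
im=c['image'][:,:,::-1].copy()
for p in proj(c,[[.6465,-.0975,.157]]): cv2.drawMarker(im,tuple(int(v) for v in p),(0,255,0),0,10)
cv2.imwrite('pics/w10.png',cv2.resize(im[100:400,200:460],None,fx=1.8,fy=1.8))
E
```

```text
[ 0.64477942 -0.09358658  0.20425194] [ 0.70706393  0.70714189 -0.00206098 -0.00258994] [-0.022 -0.044  0.118  0.017  0.    -0.   ]
pepper_mill [290.4, 155.9, 359.8, 249.1] 0.55
cross_trivet [ 0.645  -0.1021  0.0127] res 339 of 4752
```

View pics/w10.png

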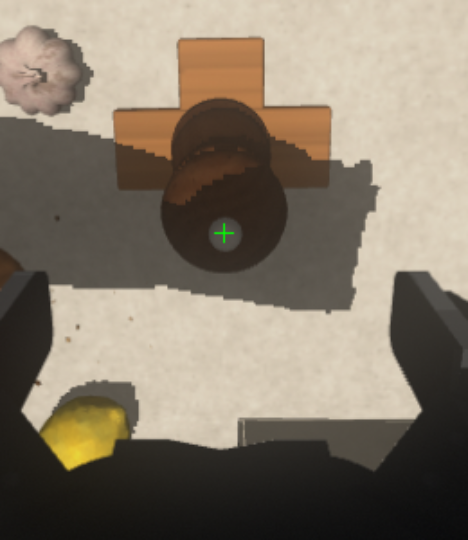

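The knob is at the green mark, so the mill stands at (0.6465, -0.0975). I'll descend and grip.

Emit:
drive_tool([
  [[1,-1,-20],[0,0,0],1],
  [[0,0,-30],[0,0,0],1],
  [[0,0,-30],[0,0,0],1],
  [[0,0,-15],[0,0,0],1],
  [[0,0,0],[0,0,0],1],
  [[0,0,0],[0,0,0],1],
])

```text
clock: 19.73
eef_pos: [0.649, -0.097, 0.1138]
tool_rot: [0.708, 0.706, 0.001, 0.001]
ft_force: [-0.1, -0.7, 0.5]
grip_width: 0.0854
grasp_force: 0.0
```

Emit:
drive_tool([
  [[0,0,0],[0,0,0],0],
  [[0,0,0],[0,0,0],0],
  [[0,0,0],[0,0,0],0],
  [[0,0,0],[0,0,0],0],
  [[0,0,0],[0,0,0],0],
  [[0,0,0],[0,0,0],0],
  [[0,0,0],[0,0,0],0],
])

```text
clock: 20.32
eef_pos: [0.649, -0.0966, 0.1147]
tool_rot: [0.708, 0.706, 0.001, 0.002]
ft_force: [-1.6, 0.1, 6.2]
grip_width: 0.0463
grasp_force: 60.2
```

Emit:
drive_tool([
  [[0,0,10],[0,0,0],0],
  [[0,0,20],[0,0,0],0],
  [[0,0,35],[0,0,0],0],
  [[0,0,40],[0,0,0],0],
  [[0,0,30],[0,0,0],0],
  [[-5,15,5],[0,0,0],0],
  [[-10,30,0],[0,0,0],0],
  [[-11,34,0],[0,0,0],0],
])

```text
clock: 20.98
eef_pos: [0.6216, -0.0177, 0.2522]
tool_rot: [0.709, 0.705, 0.001, 0.001]
ft_force: [1.2, 1.3, -3.0]
grip_width: 0.0466
grasp_force: 62.1
```

Emit:
drive_tool([
  [[-11,34,0],[0,0,0],0],
  [[-11,34,0],[0,0,0],0],
  [[-11,34,0],[0,0,0],0],
  [[-11,34,0],[0,0,0],0],
  [[-11,34,0],[0,0,0],0],
  [[-11,34,0],[0,0,0],0],
  [[-11,34,0],[0,0,0],0],
  [[-11,34,0],[0,0,0],0],
])

```text
clock: 21.65
eef_pos: [0.5319, 0.2565, 0.2512]
tool_rot: [0.708, 0.707, -0.001, -0.0]
ft_force: [1.2, 0.5, -2.1]
grip_width: 0.0463
grasp_force: 62.1
```

Emit:
drive_tool([
  [[-10,34,0],[0,0,0],0],
  [[-9,29,0],[0,0,0],0],
  [[-7,14,0],[0,0,0],0],
  [[0,0,-30],[0,0,0],0],
  [[0,0,-30],[0,0,0],0],
  [[0,0,-20],[0,0,0],0],
  [[0,0,0],[0,0,0],0],
  [[0,0,0],[0,0,0],0],
])

```text
clock: 22.32
eef_pos: [0.506, 0.3313, 0.1702]
tool_rot: [0.708, 0.707, -0.002, -0.001]
ft_force: [-0.4, 1.2, -1.4]
grip_width: 0.0465
grasp_force: 62.3
```

```bash
python3 - <<'E'
from wf import *
o=get_obs();print(o['eef_pos'],o['tool_rot'],o['joint_vel'].round(3),o['grip_width'])
c=wfit({'round_trivet':(.508,.33,0)},{'pepper_mill':((.5,.3),.05)},'pics/w11.png')
E
```

```text
[0.50598617 0.33130915 0.17018039] [ 7.07656559e-01  7.06553166e-01 -2.13135611e-03 -5.25461900e-04] [-0.008 -0.033  0.069  0.006  0.001 -0.001] 0.04648675384470901
pepper_mill [267.9, 169.0, 377.2, 332.4] 0.82
round_trivet [ 0.5069  0.3278 -0.0663] res 260 of 4355
```

View pics/w11.png

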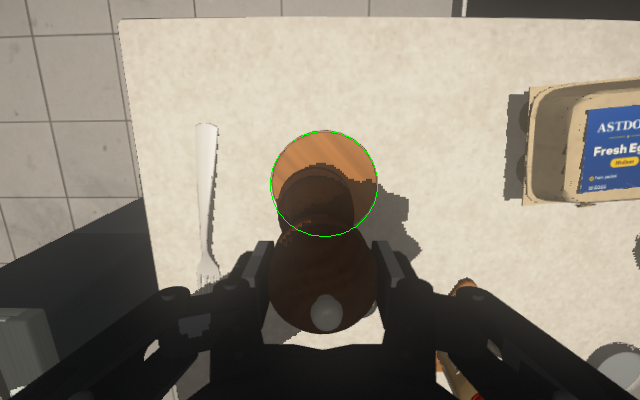

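```bash
python3 - <<'E'
from h import *
c=camera('wrist');o=get_obs();print(o['eef_pos'],o['joint_vel'].round(3))
x,y,z=o['eef_pos'];b=z-.1145+.01
print(proj(c,[[x,y,b],[x,y,b+.02],[x,y,b+.135],[x,y,b+.148]]))
s=silhouettes('pepper_mill',c)[0]['region']
for r in range(172,335,10):
    xs=np.nonzero(s[r])[0]
    if len(xs):print(r,xs.min(),xs.max(),(xs.min()+xs.max())/2)
print(at(c,(316,203),b),at(c,(327,312),b+.148))
E
```

```text
[0.50860262 0.33243903 0.1737355 ] [-0.002 -0.007  0.003 -0.003 -0.001 -0.   ]
[[322.14298549 198.87710183]
 [322.15753126 206.22856199]
 [322.32787698 291.91718248]
 [322.36802769 312.00537239]]
172 296 333 314.5
182 285 345 315.0
192 280 350 315.0
202 278 352 315.0
212 277 353 315.0
222 279 353 316.0
232 281 358 319.5
242 277 365 321.0
252 274 372 323.0
262 270 376 323.0
272 268 377 322.5
282 267 377 322.0
292 268 376 322.0
302 272 373 322.5
312 277 367 322.0
322 287 356 321.5
332 308 335 321.5
[0.50365089 0.32901147 0.0692355 ] [0.51025298 0.33243384 0.2172355 ]
```

The mill leans about 2° (foot column 315, head column 322). I'll turn the tool back by 2.2° about y while lowering.

Emit:
drive_tool([
  [[0,0,-15],[0,-1.1,0],0],
  [[0,0,-20],[0,-1.1,0],0],
  [[0,0,-15],[0,0,0],0],
  [[0,0,-4],[0,0,0],0],
  [[0,0,0],[0,0,0],0],
  [[0,0,0],[0,0,0],0],
  [[0,0,0],[0,0,0],0],
])

```text
clock: 23.1
eef_pos: [0.5088, 0.3325, 0.1194]
tool_rot: [0.708, 0.706, 0.015, 0.014]
ft_force: [-0.4, -0.1, -2.7]
grip_width: 0.0463
grasp_force: 62.3
```

```bash
python3 - <<'E'
from h import *
c=camera('wrist');o=get_obs();print(o['eef_pos'],o['joint_vel'].round(3),o['tool_rot'],o['ft_force'])
x,y,z=o['eef_pos'];b=z-.1145+.01
print(proj(c,[[x,y,b],[x,y,b+.02],[x,y,b+.135],[x,y,b+.148]]))
s=silhouettes('pepper_mill',c)[0]['region']
for r in range(172,335,10):
    xs=np.nonzero(s[r])[0]
    if len(xs):print(r,xs.min(),xs.max(),(xs.min()+xs.max())/2)
E
```

```text
[0.50875322 0.33242175 0.11933652] [ 0.001 -0.    -0.009 -0.003 -0.     0.001] [0.70777471 0.70613922 0.01517296 0.01386145] [ 0.80334379  0.02777395 -2.26000267]
[[316.46383109 198.94690304]
 [317.0731787  206.26616332]
 [324.16902575 291.34089086]
 [325.83081927 311.22233052]]
172 297 333 315.0
182 286 344 315.0
192 280 349 314.5
202 278 352 315.0
212 278 353 315.5
222 279 353 316.0
232 282 359 320.5
242 277 365 321.0
252 274 371 322.5
262 269 374 321.5
272 268 376 322.0
282 268 377 322.5
292 268 376 322.0
302 271 373 322.0
312 277 367 322.0
322 288 355 321.5
332 310 335 322.5
```

Emit:
drive_tool([
  [[0,-2,-3],[0,0,0],0],
  [[0,0,-2],[0,0,0],0],
  [[0,0,0],[0,0,0],0],
  [[0,0,0],[0,0,0],0],
])

```text
clock: 23.53
eef_pos: [0.5086, 0.3304, 0.1144]
tool_rot: [0.708, 0.706, 0.015, 0.014]
ft_force: [-0.6, 0.4, 5.2]
grip_width: 0.0464
grasp_force: 63.1
```

Emit:
drive_tool([
  [[0,0,0],[0,0,0],1],
  [[0,0,0],[0,0,0],1],
  [[0,0,0],[0,0,0],1],
  [[0,0,0],[0,0,0],1],
  [[0,0,0],[0,0,0],1],
  [[0,0,30],[0,1.1,0],1],
  [[0,0,40],[0,1.1,0],1],
  [[0,0,30],[0,0,0],1],
])

```text
clock: 24.2
eef_pos: [0.5078, 0.3296, 0.214]
tool_rot: [0.708, 0.706, -0.0, -0.0]
ft_force: [1.3, 1.1, 1.2]
grip_width: 0.0856
grasp_force: 0.0
```

Emit:
drive_tool([
  [[0,0,30],[0,0,0],1],
  [[5,-30,25],[0,0,0],1],
  [[5,-35,25],[0,0,0],1],
  [[5,-35,0],[0,0,0],1],
  [[5,-30,0],[0,0,0],1],
  [[0,0,0],[0,0,0],1],
  [[0,0,0],[0,0,0],1],
  [[0,0,0],[0,0,0],1],
])

```text
clock: 24.87
eef_pos: [0.5273, 0.2013, 0.2914]
tool_rot: [0.708, 0.706, -0.0, -0.0]
ft_force: [-0.7, -0.4, 0.1]
grip_width: 0.0852
grasp_force: 0.0
```

```bash
python3 - <<'E'
from wf import *
o=get_obs();print(o['eef_pos'])
c=wfit({'round_trivet':(.508,.33,0),'triangle_trivet':(.6645,.1445,1.57),'square_trivet':(.4528,.0487,.13)},{'honey_jar':((.664,.145),.01),'spice_jar':((.4528,.0487),.01),'pepper_mill':((.508,.33),.01)},'pics/w12.png')
E
```

```text
[0.52731007 0.20125492 0.29138589]
honey_jar [0.6611 0.1456] res 350 of 3790.0
spice_jar [0.4552 0.0497] res 171 of 2073.0
pepper_mill [271.1, 12.1, 330.4, 85.4] 0.73
round_trivet [ 0.5068  0.3306 -0.0927] res 272 of 2398
triangle_trivet [0.6645 0.1425 1.5759] res 192 of 2053
square_trivet [0.4527 0.0462 0.1196] res 284 of 2777
```

View pics/w12.png

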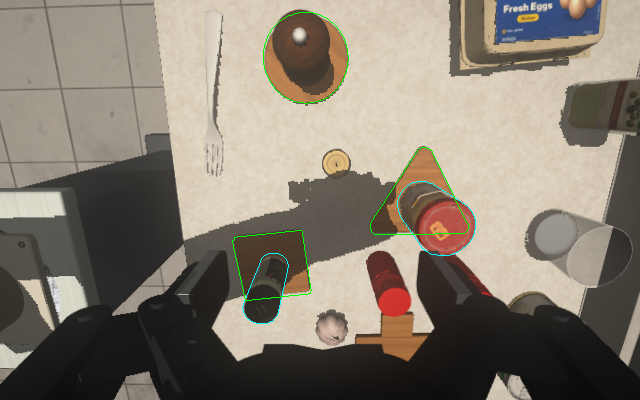

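The mill stands on the round trivet (knob at (300,35)), honey on the triangle (440,222) and spice on the square (265,290). All are upright and near the middle.

Emit:
drive_tool([
  [[-6,-30,0],[0,0,0],1],
  [[-6,-35,0],[0,0,0],1],
  [[-6,-35,0],[0,0,0],1],
  [[-6,-35,0],[0,0,0],1],
  [[-6,-35,0],[0,0,0],1],
  [[-6,-35,0],[0,0,0],1],
  [[-6,-35,0],[0,0,0],1],
  [[-6,-35,0],[0,0,0],1],
])

```text
clock: 25.73
eef_pos: [0.4791, -0.0746, 0.2916]
tool_rot: [0.707, 0.707, 0.0, 0.0]
ft_force: [1.4, -0.1, -0.2]
grip_width: 0.085
grasp_force: 0.0
```

Emit:
drive_tool([
  [[-6,-35,-20],[0,0,0],1],
  [[-6,-35,-30],[0,0,0],1],
  [[-6,-35,-35],[0,0,0],1],
  [[-6,-35,-35],[0,0,0],1],
  [[-3,0,-35],[0,0,0],1],
  [[0,0,0],[0,0,0],1],
  [[0,0,0],[0,0,0],1],
  [[0,0,0],[0,0,0],1],
])

```text
clock: 26.4
eef_pos: [0.4564, -0.1983, 0.1527]
tool_rot: [0.707, 0.707, 0.0, 0.001]
ft_force: [-0.3, -0.4, 0.5]
grip_width: 0.0857
grasp_force: 0.0
```

```bash
python3 - <<'E'
from wf import *
o=get_obs();print(o['eef_pos'])
c=wfit({'oval_trivet':(.4515,-.214,.4)},{'kitchen_timer':((.452,-.214),.01)},'pics/w13.png')
E
```

```text
[ 0.45642436 -0.19834665  0.15272134]
kitchen_timer [ 0.4519 -0.2153] res 1169 of 4884.0
oval_trivet [ 0.4518 -0.2146  0.3829] res 460 of 5219
```

Emit:
drive_tool([
  [[-4,-16,-20],[0,0,0],1],
  [[0,0,-30],[0,0,0],1],
  [[0,0,-30],[0,0,0],1],
  [[0,0,-30],[0,0,0],1],
  [[0,0,-16],[0,0,0],1],
  [[0,0,0],[0,0,0],1],
  [[0,0,0],[0,0,0],1],
])

```text
clock: 27.08
eef_pos: [0.4522, -0.2146, 0.0263]
tool_rot: [0.707, 0.707, 0.0, 0.001]
ft_force: [0.3, 0.8, -0.4]
grip_width: 0.0856
grasp_force: 0.0
```

Emit:
drive_tool([
  [[0,0,0],[0,0,0],0],
  [[0,0,0],[0,0,0],0],
  [[0,0,0],[0,0,0],0],
  [[0,0,0],[0,0,0],0],
  [[0,0,0],[0,0,0],0],
  [[0,0,0],[0,0,0],0],
])

```text
clock: 27.58
eef_pos: [0.4535, -0.2156, 0.0281]
tool_rot: [0.708, 0.706, 0.001, 0.003]
ft_force: [0.5, 1.0, 6.7]
grip_width: 0.0652
grasp_force: 66.5
```

Emit:
drive_tool([
  [[0,0,20],[0,0,0],0],
  [[0,0,30],[0,0,0],0],
  [[0,0,30],[0,0,0],0],
  [[17,10,10],[0,0,0],0],
  [[29,17,0],[0,0,0],0],
  [[29,17,0],[0,0,0],0],
  [[29,17,0],[0,0,0],0],
  [[29,17,0],[0,0,0],0],
])

```text
clock: 28.25
eef_pos: [0.5857, -0.1361, 0.117]
tool_rot: [0.708, 0.706, 0.001, 0.001]
ft_force: [0.7, -1.4, -0.6]
grip_width: 0.0653
grasp_force: 66.8
```

Emit:
drive_tool([
  [[29,17,0],[0,0,0],0],
  [[29,17,0],[0,0,0],0],
  [[0,0,-20],[0,0,0],0],
  [[0,0,-20],[0,0,0],0],
  [[0,0,0],[0,0,0],0],
  [[0,0,0],[0,0,0],0],
  [[0,0,0],[0,0,0],0],
  [[0,0,0],[0,0,0],0],
])

```text
clock: 28.92
eef_pos: [0.6429, -0.1033, 0.0774]
tool_rot: [0.708, 0.706, 0.001, 0.001]
ft_force: [-0.1, -0.9, -0.4]
grip_width: 0.0655
grasp_force: 67.0
```

```bash
python3 - <<'E'
from wf import *
c=wfit({'cross_trivet':(.646,-.102,.015)},{'kitchen_timer':((.646,-.102),.065)})
o=get_obs();print(o['eef_pos'],o['tool_rot'])
E
```

```text
kitchen_timer [ 0.6434 -0.1035] res 7503 of 17064.0
cross_trivet [ 0.6452 -0.1018  0.019 ] res 682 of 11321
[ 0.64279977 -0.10332691  0.07715195] [0.70807638 0.70613424 0.00090201 0.00120889]
```

Target (0.6455, -0.102): shift +3 and +1 mm, then lower 49 mm.

Emit:
drive_tool([
  [[3,1,-15],[0,0,0],0],
  [[0,0,-20],[0,0,0],0],
  [[0,0,-10],[0,0,0],0],
  [[0,0,-4],[0,0,0],0],
  [[0,0,0],[0,0,0],0],
  [[0,0,0],[0,0,0],0],
  [[0,0,0],[0,0,0],0],
])

```text
clock: 29.6
eef_pos: [0.6446, -0.102, 0.0278]
tool_rot: [0.708, 0.706, -0.0, 0.0]
ft_force: [-4.5, 0.1, 4.7]
grip_width: 0.0652
grasp_force: 67.9
```

Emit:
drive_tool([
  [[0,0,0],[0,0,0],1],
  [[0,0,0],[0,0,0],1],
  [[0,0,0],[0,0,0],1],
  [[0,0,0],[0,0,0],1],
  [[0,0,30],[0,0,0],1],
  [[0,0,40],[0,0,0],1],
  [[0,0,40],[0,0,0],1],
  [[0,0,40],[0,0,0],1],
])

```text
clock: 30.27
eef_pos: [0.6445, -0.1017, 0.1773]
tool_rot: [0.708, 0.706, -0.0, -0.0]
ft_force: [0.2, -0.8, 0.2]
grip_width: 0.0855
grasp_force: 0.0
```

Emit:
drive_tool([
  [[-30,-20,30],[0,0,0],1],
  [[-35,-20,20],[0,0,0],1],
  [[-35,-20,0],[0,0,0],1],
  [[-35,-20,0],[0,0,0],1],
  [[-35,-20,0],[0,0,0],1],
  [[-35,-20,0],[0,0,0],1],
  [[-35,-20,0],[0,0,0],1],
  [[-20,-20,0],[0,0,0],1],
])

```text
clock: 30.93
eef_pos: [0.3875, -0.2582, 0.2216]
tool_rot: [0.708, 0.706, -0.0, -0.001]
ft_force: [0.9, 0.1, 0.7]
grip_width: 0.0852
grasp_force: 0.0
```

```bash
cat > chk.py <<'E'
from fit import *
PR['pepper_mill']=[(.029,0),(.026,.05),(.0245,.112),(.0245,.137),(.006,.15)]
T={'round_trivet':(.5075,.330,0),'square_trivet':(.4527,.0485,.13),'triangle_trivet':(.6645,.144,1.577),'cross_trivet':(.6455,-.102,.019)}
J=dict(zip(['pepper_mill','spice_jar','honey_jar','kitchen_timer'],T))
for v in ('top','scene'):
    c=camera(v);im=c['image'][:,:,::-1].copy()
    for n,t in J.items():
        p=T[t][:2];pr=obj(n,p,c)
        L=silhouettes(n,c);iou=lambda s:np.minimum(s['region'],pr).sum()/np.maximum(s['region'],pr).sum()
        if L:
            M=max(L,key=iou)['region'].astype(float);r=opt(lambda q:np.abs(obj(n,q,c)-M).sum(),p,[.008,.008]);print(v,n,r.x.round(4),'off',((r.x-p)*1e3).round(1),round(r.fun),M.sum())
    cv2.imwrite(f'pics/{v}_end.png',im)
a=cv2.imread('pics/top_end.png')[80:320,130:510];b=cv2.imread('pics/scene_end.png')[100:340,180:480]
cv2.imwrite('pics/end.png',np.hstack([cv2.resize(a,(440,278)),cv2.resize(b,(348,278))]))
E
python3 chk.py; python3 -c "
from h import *;print(get_obs()['eef_pos'])"
```

```text
top pepper_mill [0.5096 0.3233] off [ 2.1 -6.7] 161 944.0
top spice_jar [0.4572 0.0477] off [ 4.5 -0.8] 49 341.0
top honey_jar [0.6634 0.1444] off [-1.1  0.4] 113 976.0
top kitchen_timer [ 0.6441 -0.1008] off [-1.4  1.2] 207 759.0
scene pepper_mill [0.5037 0.3271] off [-3.8 -2.9] 273 976.0
scene spice_jar [0.4506 0.0496] off [-2.1  1.1] 71 555.0
scene honey_jar [0.6569 0.1475] off [-7.6  3.5] 133 859.0
scene kitchen_timer [ 0.6375 -0.094 ] off [-8.  8.] 179 401.0
[ 0.39173903 -0.25740662  0.22116443]
```

View pics/end.png

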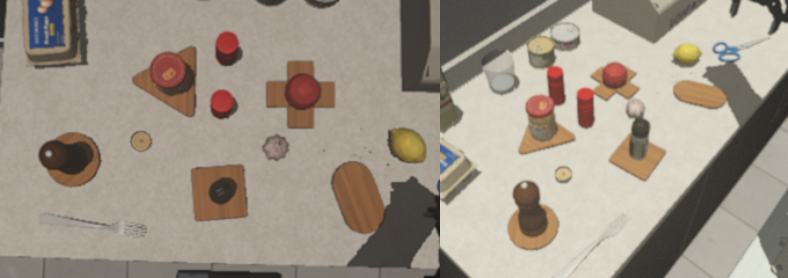

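The final views show each thing upright on its own trivet and the oval empty at (357,197). I'll check the mill once more by its knob.

```bash
python3 - <<'E'
from h import *
for v in ('top','scene'):
    c=camera(v);im=c['image'].astype(int);u=proj(c,[.508,.33,.157])[0];Y,X=np.mgrid[:400,:640]
    w=np.clip(im.min(2)-90,0,None)*(np.hypot(X-u[0],Y-u[1])<7)
    if v=='scene': w[:int(u[1])-3]=0
    k=(w*X).sum()/w.sum(),(w*Y).sum()/w.sum();print(v,u,k,at(c,k,.157))
E
```

```text
top [170.69293973 214.00864968] (np.float64(171.47682119205297), np.float64(212.23746452223273)) [0.511361   0.32870315 0.157     ]
scene [251.07774104 259.63314259] (np.float64(250.27287716405607), np.float64(258.3682330310525)) [0.51150209 0.32899676 0.157     ]
```

```bash
python3 -c "
from workcell import *;print(job_done())"
```

```text
the job is handed in; nothing more can be done
None
```

I've handed the job in: all four things stand upright on their own trivets, about 5 mm or less from the middle by the top and close-up wrist views. The angled scene camera reads up to 11 mm off, but it was already several millimetres out at the start. The oval is empty, nothing was knocked over, and it took about 31 s.

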